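# Wind the torsion-spring arm and pin it

### The job

Get the torsion-spring stand ready for the class: take the long stop pin out of the wooden block, swing the arm round against its spring past the far slot (the one farther round from the resting arm), and stand the pin fully down in that slot so that the wound arm rests against the pin and cannot return. Leave the short pin, the amber bottle and the stopwatch where they are.

Things in the scene. Friction and masses are not known exactly. Their poses are not given: they have to be found in the camera images.
- long_pin_mid (a point): Centre of the loose long stop pin, 108 mm tall, 70 g, z up along it, foot 54 mm below. Steel shank 14 mm thick, tapered foot; black round grip 20 mm thick, from 22 to 54 mm above this point. Stands 24 mm deep in either hole (68 mm apart) of a fixed wooden block 55x120 mm, 30 mm high; lifts straight out.
- short_pin_mid (a point): Centre of the short pin in the block's other hole: same look, only 42 mm tall, too short to reach the arm from a slot. Leave it there.
- pivot (a point): On the upright turning axis of the arm, 60 mm above the bench (arm's mid-height). The stand is a fixed grey board 220x270x6 mm; post and nut on the axis reach 79 mm up and 17 mm from the axis. Axes of the stand: z up, -x from the axis to the side with the slots (roughly towards the robot).
- far_slot (a point): Centre of the far slot's mouth, 120 mm from the pivot axis, 40 mm above the bench. A grey block with an upright slot, floor 6 mm above the bench, 20 mm wide along the arm's circle, 34 mm long along the radius. It lies 1.15 rad round from the resting arm's centre line, counterclockwise from above.
- near_slot (a point): Centre of the mouth of the near slot, an identical block 0.60 rad round from the resting arm. Not to be used.
- bar_point (a point): On the arm's centre line, 120 mm from the pivot axis, at mid-height, 60 mm above the bench. The arm is a level aluminium bar 12 mm wide, 20 mm tall (50 to 70 mm above the bench), its end 145 mm from the axis; it clears the slot blocks by 10 mm. x points outwards along the arm, z up; the arm winds towards its +y.
- spring_arm (a joint): Arm angle, rad: 0 at rest at a bumper post (52 mm from the axis, 67 mm high, on the side the arm is pushed from), grows counterclockwise from above, at most 1.6. The spring always drives it back to 0, with 1.5 N at rest and 3 N at the far slot (120 mm from the axis). Held by the pin in the far slot it reads about 1.17 to 1.26, the pin leaning a little.
- amber_bottle: Brown glass-stoppered bottle, 64 mm in diameter, 135 mm tall, origin at the centre of its underside. A bystander.
- stopwatch: Black stopwatch lying flat, 73x62x18 mm, origin at the centre of its underside. A bystander. Behind it stands the fixed fume box, 626 mm tall, over the bench from x = 0.55 m on and y = 0.24 m leftwards: swing clear of it.

How it is judged:
By the outcome, as a careful person would: the job done as asked, in the order asked, and still so for the second after the job is handed in, with the robot touching nothing.
It also fails if it takes over 51 s, if anything falls off the work surface, if the arm or the gripper's body presses on something with over 40 N, if the wrist force passes 120 N, or if a joint passes its speed limit or range.

### The arm

A 6-joint arm with a two-finger parallel gripper is mounted at the origin on a cart in front of the work surface, level with it; the furniture and walls round the work are solid. World frame = base frame: x ahead of the robot, y to its left, z up, the work surface at z = 0. Lengths are in mm, angles in rad, forces in N, time in s.
With the tool pointing down it reaches from about 250 to 800 mm from the base axis. Payload 8.5 kg.
Tool frame: the origin (TCP) lies where the fingers leave the gripper's body, on its centre line; the fingertips stand 73 mm ahead of it and the grasp point (between the pads) lies 54 mm ahead of it; z points along the fingers, x is the direction in which the jaws open and shut, and the axes are right-handed (so a half turn about z gives the same grasp; the last joint's range is limited). The gripper opens to 85 mm and grips with 20 to 120 N. Pads are 22 mm wide; open, the fingers measure 114 mm over their backs; the gripper's body (76 mm by 85 mm) begins 54 mm behind the grasp point. The pads swing forward as they close: fully open they stand 13 mm farther back than shut.
Start: joints at [-1.338, 0.238, -0.013, 1.319, 0, 1.571], TCP at [121.109, -510.803, 303.876] pointing down, gripper open.
Joint ranges: [-2.66, 2.66], [-1.03, 1.9], [-1.14, 1.46], [-1.82, 2.27], [-1.45, 1.34], [-3.14, 3.14]. Speed limits (rad/s): [2.22, 2.22, 2.79, 3.14, 3.14, 3.14].

### API

Orientations are given as a 3x3 rotation matrix whose columns are the frame's x, y, z axes.
In Python, from station import bot gives the robot as it stands. The module is installed in compiled form; this text tells all that it offers.
- The arm moves only by the tool carry_out, never from a script. Its argument "steps" is a list of rows, each a list of 3 entries, a list of its own where there are three numbers: the shift along the tool's x, y, z in mm, then the turn about the tool's z in degrees, then the opening, from 0 (shut) to 1 (fully open). A call has 1 to 12 rows; each row shifts and turns the commanded pose from where the row before left it, along the tool's axes as they then stand; what a row does not reach is not made up. A row lasts 1/10 s, in which the tool goes at most 50 mm and 8.59 degrees, less where a joint would pass 70% of its speed; a pose out of reach is approached as far as the arm can. A call with a gripper value outside its range is refused whole. The fingers move at their own pace and stop on an object; the grip force is fixed at half the most. Time passes only in rows, so rows that do not move let the fingers close. It gives the time, the measured TCP pose, the force and the opening at its end, in the units of the state.
- bot.get_state(): the state, without advancing time (a new reading comes with each control period).
- bot.snapshot(name): name is "scene" or "top"; returns a dict with "image" (400x640x3 uint8, blue, green, red), "range_z" (400x640 float32, mm along the optical axis (not along the pixel's ray), 0 where there is no reading), "K" (3x3 intrinsics, pixels), "D" ([k1, k2, p1, p2, k3] as OpenCV has them; the pictures are not rectified), "R" (3x3) and "t" (3): a world point X has camera coordinates R X + t. Camera axes: x right, y down, z forward; pixel columns grow to the right and rows downward; lengths in mm; the calibration is good to about 2 mm. A picture is of the moment at which its call begins.
- bot.hand_in(): hands the job in, once; it reports no verdict.
The state is a dict: "time_s": time; "joint_pos": joint angles; "dq": joint speeds; "effort": joint torques, N m; "tcp_pos": TCP position; "tcp_rot": TCP orientation; "ft_force": force on the tool from outside, world axes, zero at the start; "ft_torque": the same for the moment, N m; "width": finger opening in mm.
Only numpy, scipy, OpenCV 4.12 (cv2) and the standard library are available. Lean on these libraries where they do the work, as an engineer would, in place of code of your own. Each camera call takes 0.05 s, during which the arm holds its last target.

## Working session

There is one attempt and no reset: what is moved stays moved. The work goes in short steps, Python scripts to look and compute and a tool call to move; the robot and the scene stay as the last step left them, time stands still between calls to the robot, and variables do not carry over. Pictures are saved under pics/ and viewed, and the job is handed in when it is done.

Besides the shell and the picture viewer there is one more tool, called after "Request:" in YAML: its name, and indented under it one key for each argument. carry_out: Moves the arm, as the interface text tells. Its arguments: {"type":"object","properties":{"steps":{"type":"array"}},"required":["steps"]}

```bash
mkdir -p pics
python3 - <<'E'
from station import bot
import cv2,numpy as np
s=bot.get_state()
for k,v in s.items(): print(k,np.round(v,3).tolist())
for n in("scene","top"):
    d=bot.snapshot(n); cv2.imwrite(f"pics/{n}0.png",d["image"]); np.savez(f"{n}0.npz",**d)
    print(n,d["K"],d["D"],d["R"],d["t"])
E
```

```text
time_s 0.0
joint_pos [-1.338, 0.239, -0.014, 1.319, 0.0, 1.571]
dq [-0.002, -0.0, -0.001, -0.0, 0.0, -0.001]
effort [0.001, -53.878, 34.644, 0.018, 0.0, -0.0]
tcp_pos [121.046, -510.548, 303.297]
tcp_rot [[0.231, -0.973, -0.0], [-0.973, -0.231, 0.001], [-0.001, -0.0, -1.0]]
ft_force [-0.543, -0.185, 0.276]
ft_torque [-0.031, 0.004, 0.002]
width 85.591
scene [[368.08434799   0.         319.0519217 ]
 [  0.         368.08434799 200.96105461]
 [  0.           0.           1.        ]] [-0.03324719  0.          0.          0.          0.        ] [[ 0.81307625 -0.58212496  0.00612688]
 [-0.45272457 -0.63888419 -0.6219867 ]
 [ 0.36598835  0.50294883 -0.78300383]] [-486.38272487  272.60302562  856.18231205]
top [[403.5866224    0.         316.48399688]
 [  0.         403.5866224  205.36405109]
 [  0.           0.           1.        ]] [-0.10519828  0.          0.          0.          0.        ] [[-0.00394754 -0.99984706 -0.01703763]
 [-0.99857774  0.00484727 -0.05309421]
 [ 0.05316867  0.01680381 -0.99844415]] [ -14.75935922  567.34220671 1219.78684802]
```

View pics/scene0.png

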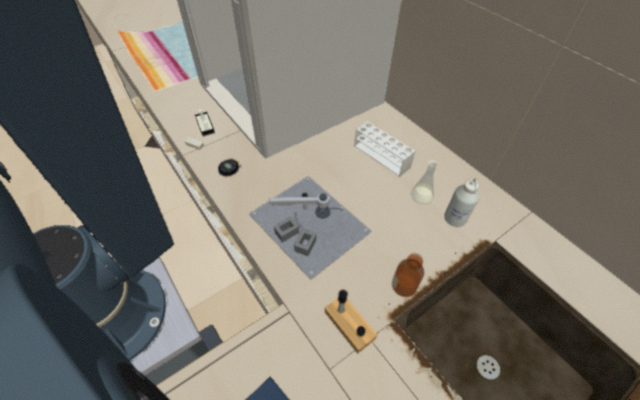

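View pics/top0.png

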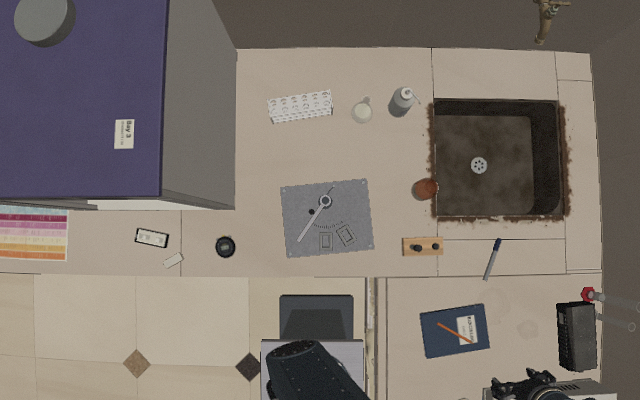

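```bash
cat > h.py <<'E'
import numpy as np,cv2
def load(f): return dict(np.load(f))
def back(d,uv,zw):
    uv=np.array(uv,float).reshape(-1,1,2)
    n=cv2.undistortPoints(uv,d["K"],d["D"]).reshape(-1,2)
    R,t=d["R"],d["t"]; C=-R.T@t
    r=np.c_[n,np.ones(len(n))]@R
    return C+r*((zw-C[2])/r[:,2])[:,None]
def proj(d,X):
    return cv2.projectPoints(np.array(X,float).reshape(-1,1,3),cv2.Rodrigues(d["R"])[0],d["t"],d["K"],d["D"])[0].reshape(-1,2)
def cloud(d):
    h,w=d["range_z"].shape
    u,v=np.meshgrid(np.arange(w),np.arange(h))
    n=cv2.undistortPoints(np.stack([u,v],-1).reshape(-1,1,2).astype(float),d["K"],d["D"]).reshape(-1,2)
    z=d["range_z"].reshape(-1,1)
    return ((np.c_[n,np.ones(len(n))]*z-d["t"])@d["R"]).reshape(h,w,3)
E
python3 - <<'E'
from h import *
d=load("top0.npz")
c=d["image"][170:270,270:450]; cv2.imwrite("pics/topc.png",cv2.resize(c,None,fx=4.4,fy=4.4,interpolation=cv2.INTER_CUBIC))
d=load("scene0.npz")
c=d["image"][170:360,240:430]; cv2.imwrite("pics/scenec.png",cv2.resize(c,None,fx=3.1,fy=3.1,interpolation=cv2.INTER_CUBIC))
E
```

```text
(no output)
```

View pics/topc.png

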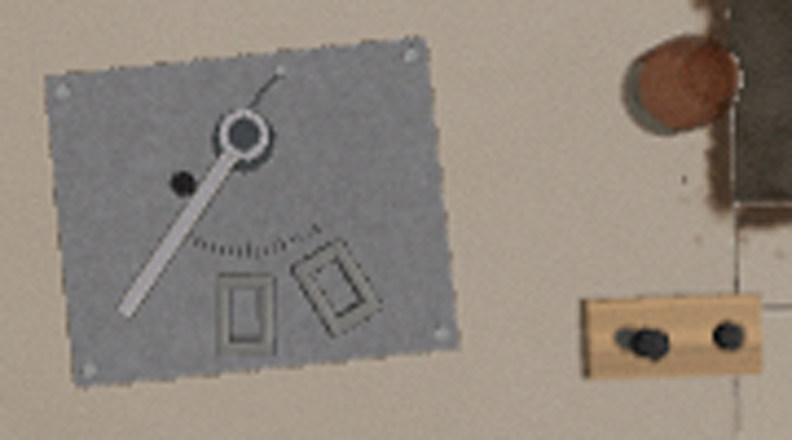

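View pics/scenec.png

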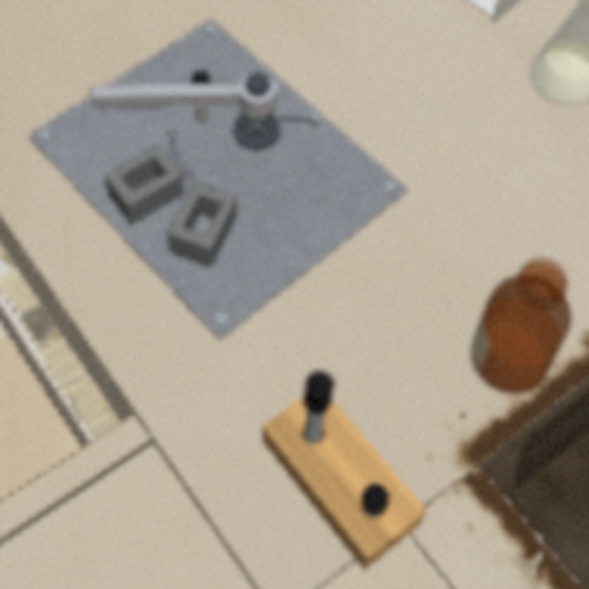

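Run:
```python
from h import *
d=load("top0.npz")
f=lambda p,z: back(d,[((p[0]+.5)/4.4-.5+270,(p[1]+.5)/4.4-.5+170)],z)[0].round(1)
S=load("scene0.npz")
g=lambda p,z: back(S,[((p[0]+.5)/3.1-.5+240,(p[1]+.5)/3.1-.5+170)],z)[0].round(1)
print("long top",f((652,345),114),g((320,378),114))
print("block corners",[f(p,30) for p in((583,300),(760,294),(762,371),(587,378))])
print("short top",f((728,336),48),g((375,495),48))
print("pivot nut",f((245,133),79),g((259,83),79))
print("arm end",f((126,314),70),g((95,95),70))
print("far",f((337,287),40),[f(p,40) for p in((290,266),(341,238),(384,306),(333,337))])
print("far slot",[f(p,40) for p in((312,272),(335,258),(362,298),(340,312))])
print("near",[f(p,40) for p in((218,273),(276,274),(275,354),(216,354))])
print("board",[f(p,6) for p in((45,76),(425,37),(460,346),(76,386))])
print("far slot scene",[g(p,40) for p in((205,184),(236,193),(212,242),(170,232))])
P=cloud(d)
for n,(u,v) in dict(bottle=(424,188)).items(): print(n,P[v-8:v+8:4,u-8:u+8:4].reshape(-1,3).round())
```

```text
long top [ 440.7 -303.   114. ] [ 444.6 -300.1  114. ]
block corners [array([ 467.3, -275.3,   30. ]), array([ 470.4, -398.2,   30. ]), array([ 417.6, -398.8,   30. ]), array([ 414. , -277.5,   30. ])]
short top [ 442.7 -370.4   48. ] [ 443.7 -370.3   48. ]
pivot nut [579.8 -44.   79. ] [580.7 -42.7  79. ]
arm end [460.7  35.4  70. ] [461.3  34.4  70. ]
far [ 477.4 -106.1   40. ] [array([491.8, -74.3,  40. ]), array([ 510.6, -109. ,   40. ]), array([ 464.4, -137.9,   40. ]), array([ 443.5, -103.1,   40. ])]
far slot [array([487.6, -89.2,  40. ]), array([ 497.1, -104.8,   40. ]), array([ 469.9, -123. ,   40. ]), array([ 460.4, -108. ,   40. ])]
near [array([487.2, -25.4,  40. ]), array([486.4, -64.7,  40. ]), array([432.2, -63.8,  40. ]), array([432.4, -23.8,  40. ])]
board [array([625.6,  96.2,   6. ]), array([ 651.7, -171.2,    6. ]), array([ 435.2, -193.5,    6. ]), array([408.3,  74.4,   6. ])]
far slot scene [array([497.6, -80.2,  40. ]), array([ 513.8, -102.9,   40. ]), array([ 470.1, -130.7,   40. ]), array([ 447.4, -102.8,   40. ])]
bottle [[ 502.  -38. 1248.]
 [ 636. -320.   83.]
 [ 635. -329.   92.]
 [ 635. -340.   94.]
 [ 625. -309.   76.]
 [ 623. -318.   92.]
 [ 623. -327.  100.]
 [ 619. -329.  136.]
 [ 613. -307.   84.]
 [ 612. -317.   94.]
 [ 611. -327.  101.]
 [ 608. -329.  136.]
 [ 602. -310.   74.]
 [ 601. -318.   89.]
 [ 600. -328.   95.]
 [ 598. -332.  123.]]
```

```bash
cat > plan.py <<'E'
import numpy as np, json
from station import bot
def cur():
    s=bot.get_state(); R=np.array(s["tcp_rot"]); 
    return np.array(s["tcp_pos"]),np.arctan2(R[1,0],R[0,0]),s
def rows(p,yaw,targets,op):
    """targets: list of (x,y,z,yaw) ; returns rounded rows, tracking the rounding"""
    out=[];p=p.copy()
    for t in targets:
        d=np.array(t[:3])-p
        x=np.array([np.cos(yaw),np.sin(yaw),0]);y=np.array([np.sin(yaw),-np.cos(yaw),0])
        r=[round(float(d@x),1),round(float(d@y),1),round(float(-d[2]),1)]
        dw=(t[3]-yaw+np.pi)%(2*np.pi)-np.pi
        a=round(float(-np.degrees(dw)),1)
        out.append([r,a,op]); p=p+r[0]*x+r[1]*y; p[2]-=r[2]; yaw-=np.radians(a)
    print(json.dumps(out)); print("end",p.round(1),round(yaw,3))
def line(a,b,n): return [tuple(np.array(a)+(np.array(b)-np.array(a))*i/n) for i in range(1,n+1)]
def show():
    p,y,s=cur(); print(s["time_s"],p.round(1),"yaw",round(y,3),"q",np.round(s["joint_pos"],2),"F",np.round(s["ft_force"],1),"w",round(s["width"],1),"zax",np.round(np.array(s["tcp_rot"])[:,2],3)); return p,y,s
E
python3 - <<'E'
from plan import *
p,y,s=show()
rows(p,y,line((*p,y),(442,-302.5,250,0),10),1)
E
```

```text
0.1 [ 121.  -510.6  303.3] yaw -1.338 q [-1.34  0.24 -0.01  1.32 -0.    1.57] F [-0.3 -0.8  0.1] w 85.3 zax [-0.     0.001 -1.   ]
[[[-12.8, -36.0, 5.3], -7.7, 1], [[-7.9, -37.5, 5.4], -7.6, 1], [[-2.9, -38.1, 5.3], -7.7, 1], [[2.2, -38.2, 5.3], -7.7, 1], [[7.4, -37.5, 5.4], -7.6, 1], [[12.2, -36.3, 5.3], -7.7, 1], [[17.0, -34.2, 5.3], -7.7, 1], [[21.5, -31.7, 5.4], -7.6, 1], [[25.4, -28.6, 5.3], -7.7, 1], [[29.0, -24.9, 5.3], -7.7, 1]]
end [ 442.  -302.5  250. ] 0.001
```

Request:
carry_out:
  steps:
    - [[-12.8,-36.0,5.3],-7.7,1]
    - [[-7.9,-37.5,5.4],-7.6,1]
    - [[-2.9,-38.1,5.3],-7.7,1]
    - [[2.2,-38.2,5.3],-7.7,1]
    - [[7.4,-37.5,5.4],-7.6,1]
    - [[12.2,-36.3,5.3],-7.7,1]
    - [[17.0,-34.2,5.3],-7.7,1]
    - [[21.5,-31.7,5.4],-7.6,1]
    - [[25.4,-28.6,5.3],-7.7,1]
    - [[29.0,-24.9,5.3],-7.7,1]
    - [[0,0,0],0,1]
    - [[0,0,0],0,1]

```text
time_s: 1.3
tcp_pos: [442.4, -302.0, 250.0]
tcp_rot: [[1.0, 0.002, -0.001], [0.002, -1.0, 0.001], [-0.001, -0.001, -1.0]]
ft_force: [0.0, 0.6, -0.1]
width: 85.1
```

Run:
```python
from plan import *
p,y,s=show()
rows(p,y,line((*p,y),(442,-302.5,155,0),4),1)
```

```text
1.3 [ 442.4 -302.   250. ] yaw 0.002 q [-0.6   0.28 -0.1   1.2  -0.    0.97] F [ 0.   0.6 -0.1] w 85.1 zax [-0.001  0.001 -1.   ]
[[[-0.1, 0.1, 23.7], 0.0, 1], [[-0.1, 0.2, 23.8], 0.1, 1], [[-0.1, 0.1, 23.7], -0.0, 1], [[-0.1, 0.1, 23.8], 0.0, 1]]
end [ 442.  -302.5  155. ] 0.0
```

Request:
carry_out:
  steps:
    - [[-0.2,0.2,23.8],0,1]
    - [[-0.1,0.2,23.8],0,1]
    - [[0,0,23.7],0,1]
    - [[0,0,23.7],0,1]
    - [[0,0,0],0,0.5]
    - [[0,0,0],0,0.4]
    - [[0,0,0],0,0.35]

```text
time_s: 2.0
tcp_pos: [441.9, -303.8, 157.0]
tcp_rot: [[1.0, -0.0, 0.001], [-0.0, -1.0, -0.001], [0.001, 0.001, -1.0]]
ft_force: [-0.2, 0.6, -0.1]
width: 43.9
```

Run:
```python
from plan import *
from h import *
p,y,s=show()
for n in("scene","top"):
    d=bot.snapshot(n); np.savez(n+"1.npz",**d)
    c=d["image"][240:360,280:440] if n=="scene" else d["image"][200:290,360:480]
    cv2.imwrite(f"pics/{n}1.png",cv2.resize(c,None,fx=5,fy=5,interpolation=cv2.INTER_CUBIC))
```

```text
2.0 [ 441.9 -303.8  157. ] yaw -0.0 q [-0.6   0.35 -0.25  0.97  0.    0.97] F [-0.2  0.6 -0.1] w 43.9 zax [ 0.001 -0.001 -1.   ]
```

View pics/scene1.png

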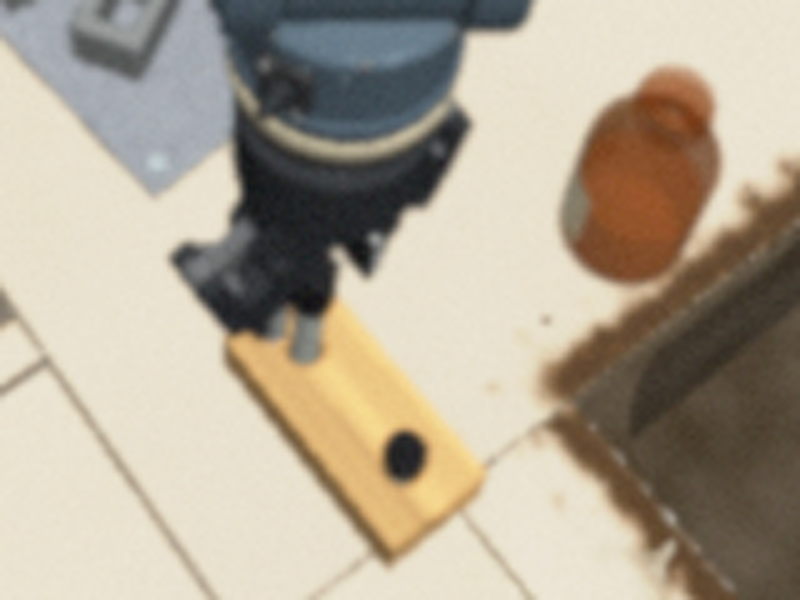

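Scene crop: the long pin's shank shows at about (305,335) in the crop, between the fingers; the short pin at (405,455) is untouched. Centre slightly and close.

Request:
carry_out:
  steps:
    - [[0,-1,3],0,0.35]
    - [[0,0,0],0,0]
    - [[0,0,0],0,0]
    - [[0,0,0],0,0]
    - [[0,0,0],0,0]
    - [[0,0,0],0,0]
    - [[0,0,0],0,0]

```text
time_s: 2.8
tcp_pos: [441.8, -302.1, 152.9]
tcp_rot: [[1.0, 0.001, 0.0], [0.001, -1.0, -0.0], [0.0, 0.0, -1.0]]
ft_force: [-0.7, 0.1, 6.0]
width: 18.5
```

Run:
```python
from plan import *
show()
```

```text
2.8 [ 441.8 -302.1  152.9] yaw 0.001 q [-0.6   0.35 -0.26  0.96 -0.    0.97] F [-0.7  0.1  6. ] w 18.5 zax [ 0. -0. -1.]
```

Request:
carry_out:
  steps:
    - [[0,0,-8],0,0]
    - [[0,0,-16],0,0]
    - [[0,0,-20],0,0]
    - [[0,0,-22],0,0]
    - [[0,0,-20],0,0]
    - [[0,0,-6],0,0]
    - [[0,0,0],0,0]
    - [[0,0,0],0,0]

```text
time_s: 3.6
tcp_pos: [441.4, -301.9, 243.7]
tcp_rot: [[1.0, 0.001, -0.001], [0.001, -1.0, 0.001], [-0.001, -0.001, -1.0]]
ft_force: [-0.5, 0.1, -1.5]
width: 18.1
```

Run:
```python
from plan import *
from h import *
p,y,s=show()
for n in("scene",):
    d=bot.snapshot(n); np.savez(n+"2.npz",**d)
    c=d["image"][190:360,250:440]
    cv2.imwrite(f"pics/{n}2.png",cv2.resize(c,None,fx=3.5,fy=3.5,interpolation=cv2.INTER_CUBIC))
rows(p,y,line((*p,y),(495,46,240,0.98),11),0)
```

```text
3.6 [ 441.4 -301.9  243.7] yaw 0.001 q [-0.6   0.28 -0.11  1.18  0.    0.97] F [-0.5  0.1 -1.5] w 18.1 zax [-0.001  0.001 -1.   ]
[[[4.9, -31.6, 0.3], -5.1, 0], [[7.7, -31.1, 0.4], -5.1, 0], [[10.4, -30.2, 0.3], -5.1, 0], [[13.1, -29.3, 0.3], -5.1, 0], [[15.6, -27.9, 0.4], -5.1, 0], [[18.0, -26.4, 0.3], -5.1, 0], [[20.3, -24.8, 0.4], -5.1, 0], [[22.4, -22.8, 0.3], -5.1, 0], [[24.4, -20.7, 0.3], -5.1, 0], [[26.1, -18.5, 0.4], -5.1, 0], [[27.6, -16.1, 0.3], -5.1, 0]]
end [495.  46. 240.] 0.98
```

View pics/scene2.png

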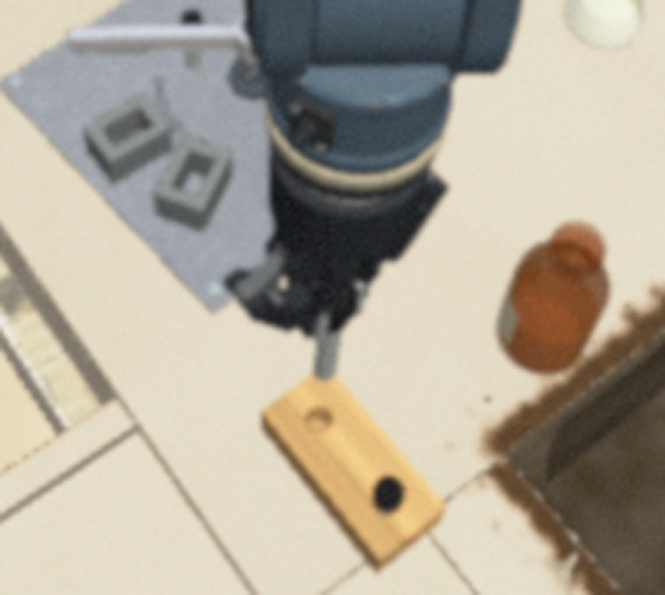

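The pin is out and held: foot at about (327,376) in the crop, empty hole at (320,418). Checking the foot height against projection.

Run:
```python
from h import *
d=load("scene2.npz")
for z in (92,97,102): print(z,((proj(d,[[441.6,-302,z]])-[250,190]+.5)*3.5-.5).round(1))
```

```text
92 [[322.3 377. ]]
97 [[322.8 373.6]]
102 [[323.2 370.2]]
```

Request:
carry_out:
  steps:
    - [[4.9,-31.6,0.3],-5.1,0]
    - [[7.7,-31.1,0.4],-5.1,0]
    - [[10.4,-30.2,0.3],-5.1,0]
    - [[13.1,-29.3,0.3],-5.1,0]
    - [[15.6,-27.9,0.4],-5.1,0]
    - [[18.0,-26.4,0.3],-5.1,0]
    - [[20.3,-24.8,0.4],-5.1,0]
    - [[22.4,-22.8,0.3],-5.1,0]
    - [[24.4,-20.7,0.3],-5.1,0]
    - [[26.1,-18.5,0.4],-5.1,0]
    - [[27.6,-16.1,0.3],-5.1,0]
    - [[0,0,0],0,0]

```text
time_s: 4.85
tcp_pos: [495.3, 48.6, 239.8]
tcp_rot: [[0.552, 0.834, -0.002], [0.834, -0.552, 0.001], [-0.0, -0.002, -1.0]]
ft_force: [-0.3, -1.2, -1.1]
width: 18.6
```

Run:
```python
from plan import *
from h import *
p,y,s=show()
for n in("scene","top"):
    d=bot.snapshot(n); np.savez(n+"3.npz",**d)
    c=d["image"][150:300,200:400]
    cv2.imwrite(f"pics/{n}3.png",cv2.resize(c,None,fx=3.5,fy=3.5,interpolation=cv2.INTER_CUBIC))
rows(p,y,line((*p,y),(497,47,193,0.98),4),0)
```

```text
4.85 [495.3  48.6 239.8] yaw 0.986 q [ 0.1   0.22 -0.2   1.15  0.    0.68] F [-0.3 -1.2 -1.1] w 18.6 zax [-0.002  0.001 -1.   ]
[[[-0.1, 0.6, 11.7], 0.1, 0], [[-0.1, 0.6, 11.7], 0.1, 0], [[-0.1, 0.5, 11.7], 0.1, 0], [[-0.1, 0.6, 11.7], 0.0, 0]]
end [497.  47. 193.] 0.981
```

View pics/scene3.png

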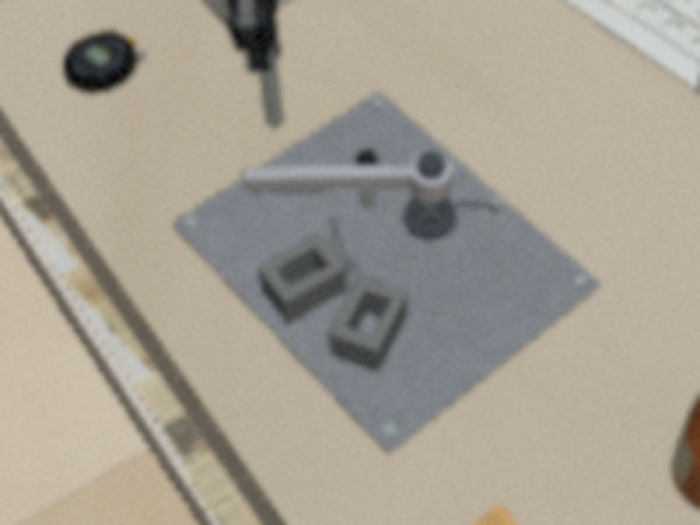

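View pics/top3.png

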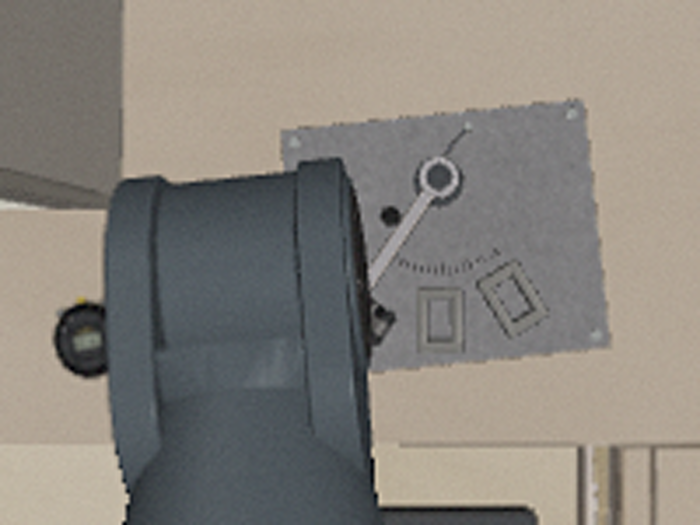

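Request:
carry_out:
  steps:
    - [[-0.1,1,11.7],0,0]
    - [[-0.1,1,11.7],0,0]
    - [[-0.1,0.5,11.7],0,0]
    - [[-0.1,0.5,11.7],0,0]
    - [[0,0,0],0,0]

```text
time_s: 5.45
tcp_pos: [496.6, 43.2, 192.0]
tcp_rot: [[0.558, 0.83, -0.003], [0.83, -0.558, -0.0], [-0.002, -0.003, -1.0]]
ft_force: [-0.2, 0.1, -1.4]
width: 18.0
```

Run:
```python
from plan import *
p,y,s=show()
c=np.array([580,-43.5])
ph0=np.arctan2(p[1]-c[1],p[0]-c[0]); print(ph0, np.hypot(*(p[:2]-c)))
T=[]
N=20;r0=np.hypot(*(p[:2]-c))
for i in range(1,N+1):
    f=i/N; ph=ph0+(3.70-ph0)*f; r=r0+(120-r0)*min(1,2*f)
    T.append((c[0]+r*np.cos(ph),c[1]+r*np.sin(ph),193.5,y+(3.70-np.pi/2-y)*f))
rows(p,y,T,0)
```

```text
5.45 [496.6  43.2 192. ] yaw 0.979 q [ 0.09  0.26 -0.28  1.03  0.    0.68] F [-0.2  0.1 -1.4] w 18.0 zax [-0.003 -0.    -1.   ]
2.336893763822121 120.35775517068846
[[[-8.1, -1.4, -1.5], -3.3, 0], [[-8.1, -1.4, 0.0], -3.3, 0], [[-8.1, -1.2, 0.0], -3.3, 0], [[-8.1, -1.2, 0.0], -3.3, 0], [[-8.1, -1.1, 0.0], -3.3, 0], [[-8.1, -0.9, 0.0], -3.3, 0], [[-8.2, -1.0, 0.0], -3.3, 0], [[-8.1, -0.8, 0.0], -3.3, 0], [[-8.2, -0.7, 0.0], -3.3, 0], [[-8.1, -0.7, 0.0], -3.3, 0], [[-8.2, -0.6, 0.0], -3.2, 0], [[-8.1, -0.4, 0.0], -3.3, 0], [[-8.2, -0.5, 0.0], -3.3, 0], [[-8.2, -0.3, 0.0], -3.3, 0], [[-8.1, -0.2, 0.0], -3.3, 0], [[-8.2, -0.2, 0.0], -3.3, 0], [[-8.2, -0.0, 0.0], -3.3, 0], [[-8.2, -0.0, 0.0], -3.3, 0], [[-8.1, 0.1, 0.0], -3.3, 0], [[-8.2, 0.2, 0.0], -3.3, 0]]
end [ 478.2 -107.1  193.5] 2.129
```

Request:
carry_out:
  steps:
    - [[-8.1,-1.4,-1.5],-3.3,0]
    - [[-8.1,-1.4,0],-3.3,0]
    - [[-8.1,-1.2,0],-3.3,0]
    - [[-8.1,-1.2,0],-3.3,0]
    - [[-8.1,-1.1,0],-3.3,0]
    - [[-8.1,-0.9,0],-3.3,0]
    - [[-8.2,-1.0,0],-3.3,0]
    - [[0,0,0],0,0]

```text
time_s: 6.25
tcp_pos: [467.2, -4.8, 195.8]
tcp_rot: [[0.187, 0.982, 0.0], [0.982, -0.187, 0.001], [0.001, 0.0, -1.0]]
ft_force: [0.6, 1.5, -2.2]
width: 18.7
```

Run:
```python
from plan import *
from h import *
p,y,s=show()
for n in("scene","top"):
    d=bot.snapshot(n); np.savez(n+"4.npz",**d)
    c=d["image"][150:300,200:400]
    cv2.imwrite(f"pics/{n}4.png",cv2.resize(c,None,fx=3.5,fy=3.5,interpolation=cv2.INTER_CUBIC))
```

```text
6.25 [467.2  -4.8 195.8] yaw 1.383 q [-0.01  0.21 -0.35  1.02  0.    0.18] F [ 0.6  1.5 -2.2] w 18.7 zax [ 0.     0.001 -1.   ]
```

View pics/scene4.png

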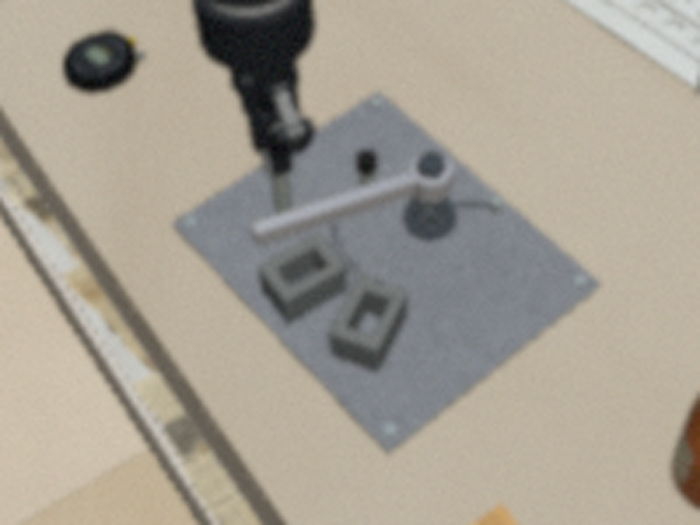

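The pin's shank at (282,195) is pushing the arm, which has left the bumper. Continue.

Run:
```python
from plan import *
p,y,s=cur()
c=np.array([580,-43.5])
ph0=np.arctan2(p[1]-c[1],p[0]-c[0]);r0=np.hypot(*(p[:2]-c)); print(ph0,r0)
T=[];N=12
for i in range(1,N+1):
    f=i/N; ph=ph0+(3.71-ph0)*f; r=r0+(120-r0)*min(1,2*f)
    T.append((c[0]+r*np.cos(ph),c[1]+r*np.sin(ph),195,y+(3.70-np.pi/2-y)*f))
rows(p,y,T,0)
```

```text
2.8064065660752098 119.2295035716153
[[[-8.9, -1.1, 0.8], -3.6, 0], [[-9.0, -1.0, -0.0], -3.5, 0], [[-8.9, -0.8, -0.0], -3.6, 0], [[-9.0, -0.8, -0.0], -3.6, 0], [[-9.0, -0.6, -0.0], -3.6, 0], [[-9.0, -0.5, -0.0], -3.5, 0], [[-9.0, -0.3, -0.0], -3.6, 0], [[-9.1, -0.1, -0.0], -3.6, 0], [[-9.0, -0.1, -0.0], -3.6, 0], [[-9.0, 0.1, -0.0], -3.5, 0], [[-9.1, 0.2, -0.0], -3.6, 0], [[-9.0, 0.3, -0.0], -3.6, 0]]
end [ 478.9 -108.1  195. ] 2.13
```

Request:
carry_out:
  steps:
    - [[-8.9,-1.1,0.8],-3.6,0]
    - [[-9.0,-1.0,0],-3.5,0]
    - [[-8.9,-0.8,0],-3.6,0]
    - [[-9.0,-0.8,0],-3.6,0]
    - [[-9.0,-0.6,0],-3.6,0]
    - [[-9.0,-0.5,0],-3.5,0]
    - [[-9.0,-0.3,0],-3.6,0]
    - [[-9.1,-0.1,0],-3.6,0]
    - [[-9.0,-0.1,0],-3.6,0]
    - [[-9.0,0.1,0],-3.5,0]
    - [[-9.1,0.2,0],-3.6,0]
    - [[-9.0,0.3,0],-3.6,0]

```text
time_s: 7.55
tcp_pos: [479.2, -107.6, 194.9]
tcp_rot: [[-0.533, 0.846, -0.0], [0.846, 0.533, 0.002], [0.002, 0.001, -1.0]]
ft_force: [-0.1, 4.2, 0.4]
width: 18.1
```

Request:
carry_out:
  steps:
    - [[0,0,0],0,0]
    - [[0,0,0],0,0]

```text
time_s: 7.75
tcp_pos: [478.8, -107.7, 194.7]
tcp_rot: [[-0.53, 0.848, -0.001], [0.848, 0.53, 0.001], [0.001, -0.0, -1.0]]
ft_force: [-0.6, 3.9, -1.3]
width: 18.3
```

Run:
```python
from plan import *
from h import *
p,y,s=show()
for n in("scene","top"):
    d=bot.snapshot(n); np.savez(n+"5.npz",**d)
    c=d["image"][170:280,240:360]
    cv2.imwrite(f"pics/{n}5.png",cv2.resize(c,None,fx=5.4,fy=5.4,interpolation=cv2.INTER_CUBIC))
```

```text
7.75 [ 478.8 -107.7  194.7] yaw 2.129 q [-0.22  0.24 -0.3   1.03  0.   -0.78] F [-0.6  3.9 -1.3] w 18.3 zax [-0.001  0.001 -1.   ]
```

View pics/scene5.png

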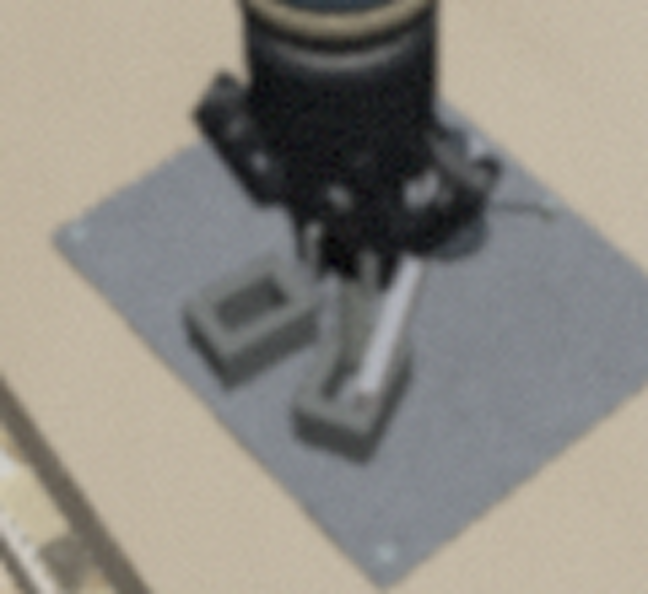

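View pics/top5.png

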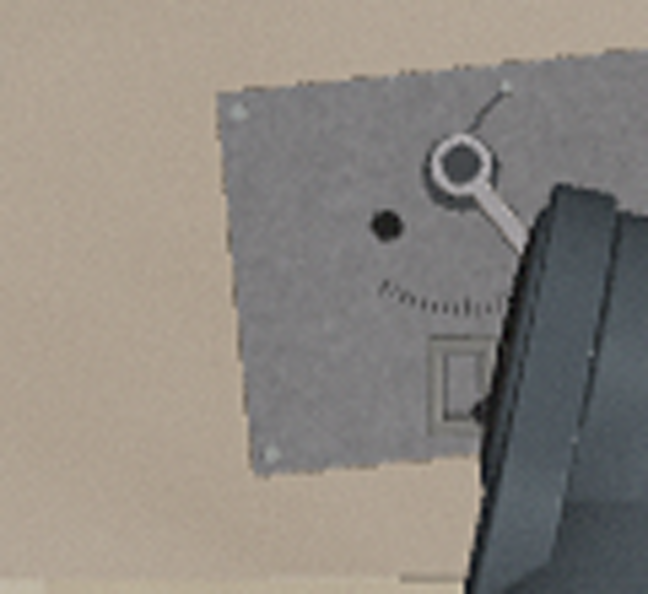

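Run:
```python
from h import *
d=load("scene5.npz")
q=lambda X:((proj(d,X)-[240,170]+.5)*5.4-.5).round(1)
print(q([[478.8,-107.7,z] for z in(46,50,60,70,90)]))
print("slot ctr",q([[479,-106,40],[479,-106,6]]))
c=np.array([479,-106]);r=np.array([-.85,-.527]);t=np.array([.527,-.85])
print(q([[*(c+a*17*r+b*10*t),40] for a,b in((1,1),(1,-1),(-1,-1),(-1,1))]))
im=cv2.resize(d["image"][215:260,280:330],None,fx=12,fy=12,interpolation=cv2.INTER_CUBIC)
for dx,dy,z in [(0,0,z) for z in (48,60,75)]:
    u=((proj(d,[[478.8,-107.7,z]])[0]-[280,215]+.5)*12-.5).astype(int); cv2.circle(im,tuple(map(int,u)),3,(0,0,255),-1)
for a,b in((1,1),(1,-1),(-1,-1),(-1,1),(0,0)):
    u=((proj(d,[[*(c+a*17*r+b*10*t),40]])[0]-[280,215]+.5)*12-.5); cv2.circle(im,tuple(map(int,u)),3,(0,255,0),-1)
im=cv2.convertScaleAbs(im,alpha=1.6)
cv2.imwrite("pics/scene5z.png",im)
```

```text
[[357.1 372.1]
 [356.9 367.5]
 [356.4 355.9]
 [355.9 344.1]
 [354.9 319.9]]
slot ctr [[355.7 376.3]
 [357.3 413.7]]
[[360.5 411.5]
 [321.8 397.4]
 [351.  341.9]
 [389.1 355.5]]
```

View pics/scene5z.png

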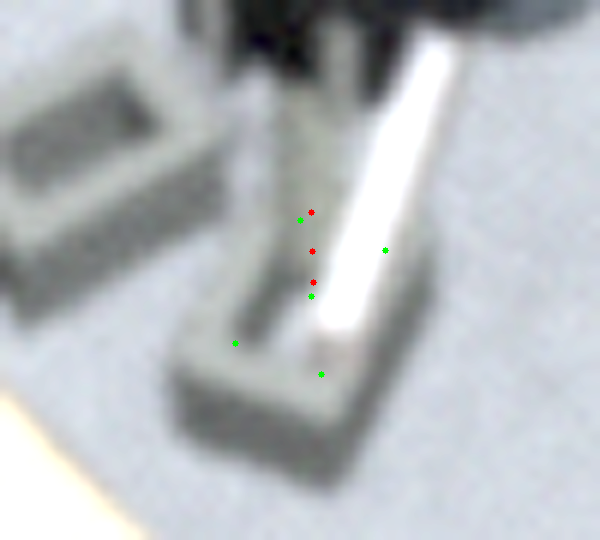

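The pin's foot is at about (310,278) in the crop, over the slot opening. The projected slot corners match the picture, so I'll lower it in stages.

Request:
carry_out:
  steps:
    - [[0,0,4],0,0]
    - [[0,0,4],0,0]
    - [[0,0,4],0,0]
    - [[0,0,4],0,0]
    - [[0,0,0],0,0]

```text
time_s: 8.35
tcp_pos: [478.5, -108.1, 178.0]
tcp_rot: [[-0.532, 0.847, -0.001], [0.847, 0.532, 0.0], [0.001, -0.001, -1.0]]
ft_force: [-1.4, 2.8, -4.1]
width: 18.7
```

Run:
```python
from plan import *
from h import *
p,y,s=show()
d=bot.snapshot("scene"); np.savez("scene6.npz",**d)
im=cv2.resize(d["image"][205:260,270:335],None,fx=10,fy=10,interpolation=cv2.INTER_CUBIC)
cv2.imwrite("pics/scene6.png",cv2.convertScaleAbs(im,alpha=1.5))
```

```text
8.35 [ 478.5 -108.1  178. ] yaw 2.132 q [-0.22  0.26 -0.32  0.99  0.   -0.78] F [-1.4  2.8 -4.1] w 18.7 zax [-0.001  0.    -1.   ]
```

View pics/scene6.png

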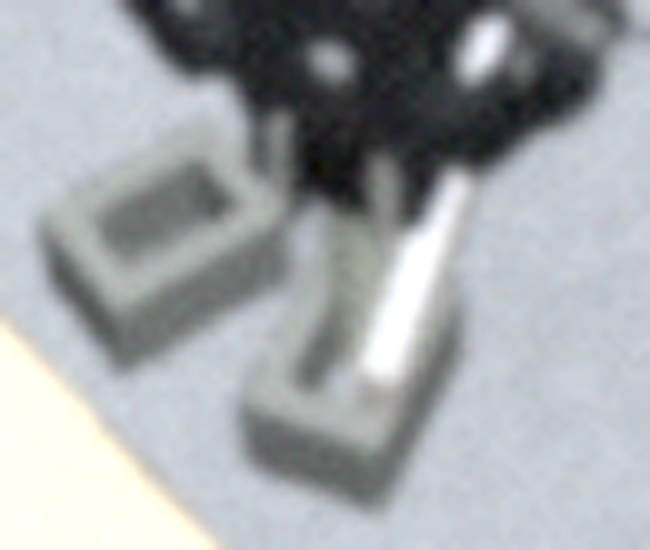

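The pin foot has entered the slot at about (345,345) with little force. Continue down.

Request:
carry_out:
  steps:
    - [[0,0,5],0,0]
    - [[0,0,5],0,0]
    - [[0,0,5],0,0]
    - [[0,0,4],0,0]
    - [[0,0,3],0,0]
    - [[0,0,0],0,0]
    - [[0,0,0],0,0]

```text
time_s: 9.1
tcp_pos: [478.7, -108.1, 156.5]
tcp_rot: [[-0.532, 0.847, -0.001], [0.847, 0.532, 0.0], [0.001, -0.001, -1.0]]
ft_force: [-2.0, 3.0, -2.9]
width: 18.2
```

Request:
carry_out:
  steps:
    - [[0,0,1],0,0]
    - [[0,0,1],0,0]
    - [[0,0,1],0,0]
    - [[0,0,0],0,0]

```text
time_s: 9.5
tcp_pos: [479.1, -108.2, 153.9]
tcp_rot: [[-0.532, 0.847, 0.0], [0.847, 0.532, 0.0], [-0.0, 0.0, -1.0]]
ft_force: [-2.5, 2.7, 0.4]
width: 18.5
```

Run:
```python
from plan import *
from h import *
p,y,s=show()
d=bot.snapshot("scene"); np.savez("scene7.npz",**d)
im=cv2.resize(d["image"][205:260,270:335],None,fx=10,fy=10,interpolation=cv2.INTER_CUBIC)
cv2.imwrite("pics/scene7.png",cv2.convertScaleAbs(im,alpha=1.5))
```

```text
9.5 [ 479.1 -108.2  153.9] yaw 2.132 q [-0.22  0.28 -0.36  0.93  0.   -0.78] F [-2.5  2.7  0.4] w 18.5 zax [ 0.  0. -1.]
```

View pics/scene7.png

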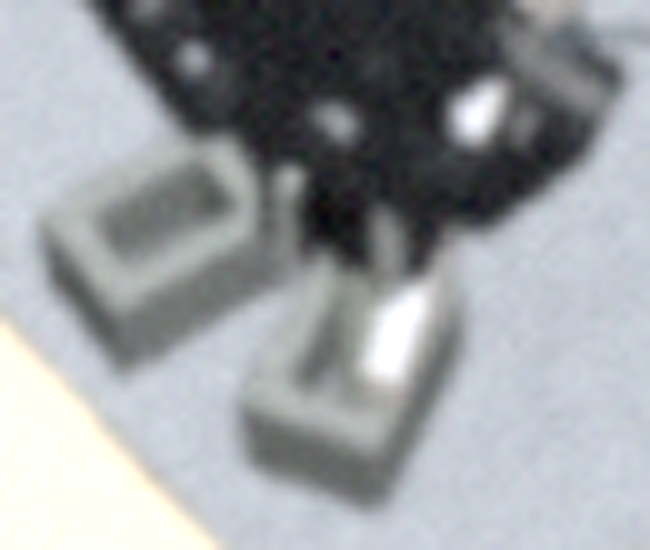

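Nearly on the floor (foot ~1 mm above nominal, force 0.4 N). Ease further until contact.

Request:
carry_out:
  steps:
    - [[0,0,1],0,0]
    - [[0,0,1],0,0]
    - [[0,0,0],0,0]

```text
time_s: 9.85
tcp_pos: [479.3, -108.2, 152.7]
tcp_rot: [[-0.532, 0.847, 0.001], [0.847, 0.532, -0.0], [-0.001, 0.001, -1.0]]
ft_force: [-3.9, 3.2, 11.3]
width: 18.7
```

On the floor: 11 N upward, and the TCP height matches its height in the wooden block. Release gently.

Request:
carry_out:
  steps:
    - [[0,0,-0.5],0,0.25]
    - [[0,0,0],0,0.3]
    - [[0,0,0],0,0.4]
    - [[0,0,0],0,0.5]
    - [[0,0,0],0,0.6]
    - [[0,0,0],0,0.7]
    - [[0,0,0],0,0.7]
    - [[0,0,0],0,0.7]

```text
time_s: 10.65
tcp_pos: [479.0, -108.2, 152.3]
tcp_rot: [[-0.532, 0.847, -0.0], [0.847, 0.532, 0.0], [0.0, 0.0, -1.0]]
ft_force: [0.9, 0.2, 0.3]
width: 60.2
```

Run:
```python
from plan import *
from h import *
p,y,s=show()
d=bot.snapshot("scene"); np.savez("scene8.npz",**d)
im=cv2.resize(d["image"][195:260,260:345],None,fx=8,fy=8,interpolation=cv2.INTER_CUBIC)
cv2.imwrite("pics/scene8.png",cv2.convertScaleAbs(im,alpha=1.5))
```

```text
10.65 [ 479.  -108.2  152.3] yaw 2.132 q [-0.22  0.28 -0.36  0.92  0.   -0.78] F [0.9 0.2 0.3] w 60.2 zax [-0.  0. -1.]
```

View pics/scene8.png

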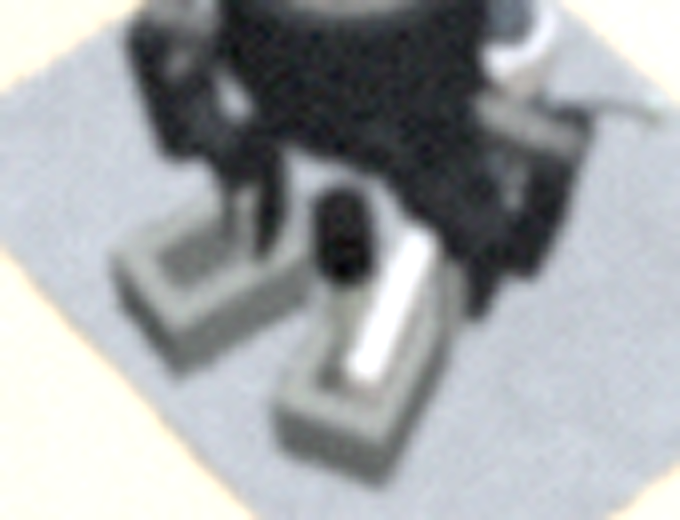

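Released: the pin stands by itself (grip at (343,230)) with the arm resting against it, and the fingers are clear on both sides. Retract straight up and then aside.

Request:
carry_out:
  steps:
    - [[0,0,-10],0,0.7]
    - [[0,0,-20],0,0.7]
    - [[0,0,-30],0,0.7]
    - [[0,0,-30],0,0.7]
    - [[0,0,-30],0,0.7]
    - [[-25,15,0],0,0.7]
    - [[-30,20,0],0,0.7]
    - [[-30,20,0],0,0.7]
    - [[-30,20,0],0,0.7]
    - [[-30,20,0],0,0.7]
    - [[-20,10,0],0,0.7]
    - [[0,0,0],0,0.7]

```text
time_s: 11.9
tcp_pos: [657.5, -193.3, 271.6]
tcp_rot: [[-0.531, 0.847, 0.0], [0.847, 0.531, -0.0], [-0.0, 0.0, -1.0]]
ft_force: [-1.0, 0.1, 0.1]
width: 59.4
```

Run:
```python
from plan import *
from h import *
p,y,s=show()
for n in("scene","top"):
    d=bot.snapshot(n); np.savez(n+"9.npz",**d)
    c=d["image"][140:290,200:450]
    cv2.imwrite(f"pics/{n}9.png",cv2.resize(c,None,fx=3.2,fy=3.2,interpolation=cv2.INTER_CUBIC))
```

```text
11.9 [ 657.5 -193.3  271.6] yaw 2.131 q [-0.29  0.53  0.36  1.4  -0.   -0.85] F [-1.   0.1  0.1] w 59.4 zax [ 0. -0. -1.]
```

View pics/scene9.png

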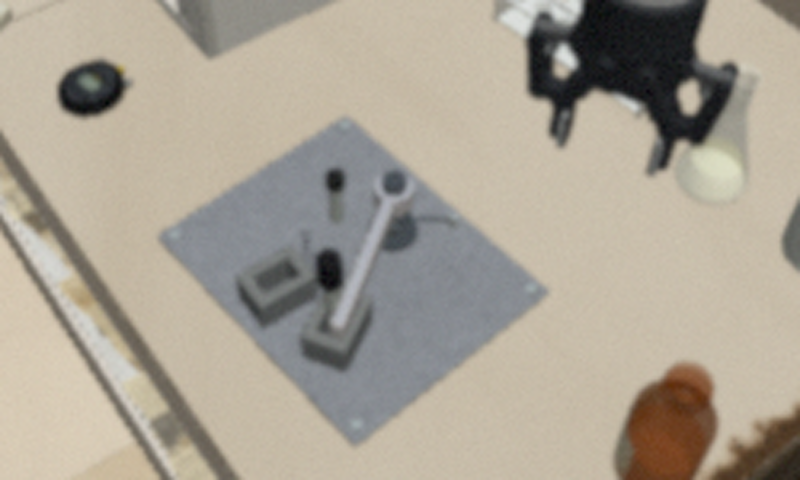

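View pics/top9.png

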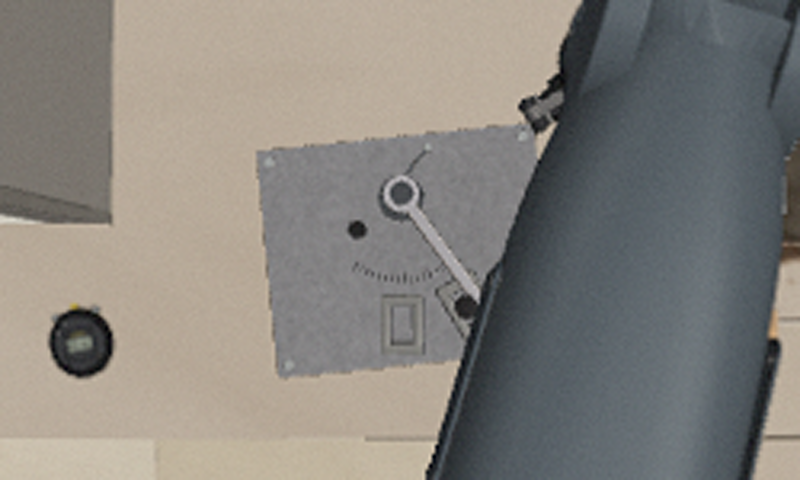

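Run:
```python
from h import *
d=load("top9.npz")
f=lambda p,z: back(d,[((p[0]+.5)/3.2-.5+200,(p[1]+.5)/3.2-.5+140)],z)[0]
a=f((401,194),75);b=f((470,286),70);print(a,b)
th=np.arctan2(*(b-a)[1::-1])%(2*np.pi); print("arm angle",th-2.555)
print("pin top (top cam)",f((466,307),114))
S=load("scene9.npz"); P=cloud(S)
u0,v0=int(329/3.2+200),int(258/3.2+140)
B=P[v0-5:v0+9,u0-4:u0+6].reshape(-1,3); B=B[(B[:,2]>70)&(B[:,2]<160)&(B[:,0]<505)]
print(np.sort(B[:,2])[-8:].round(1),B[B[:,2]>105].mean(0))
q=lambda X:((proj(S,X)-[200,140]+.5)*3.2-.5).round(1)
t=f((466,307),114); print("expected top in scene",q([[t[0],t[1],114],[t[0],t[1],124]]))
```

```text
[578.77310428 -43.03153424  75.        ] [ 494.88160225 -105.44197451   70.        ]
arm angle 1.2262055734785986
pin top (top cam) [476.77727819 -99.29395097 114.        ]
[118.1 118.2 118.2 118.3 118.5 118.5 118.6 120. ] [477.16706042 -99.87473803 114.80495886]
expected top in scene [[328.9 261.3]
 [328.5 253.6]]
```

Run:
```python
from h import *
S=load("scene0.npz"); P=cloud(S); u,v=proj(S,[[442,-302.5,114]])[0].astype(int)
B=P[v-5:v+9,u-4:u+6].reshape(-1,3); B=B[(B[:,2]>70)&(B[:,2]<160)]
print("reference, pin in block:",np.sort(B[:,2])[-8:].round(1))
from station import bot
d=bot.snapshot("scene"); print(cv2.absdiff(d["image"][200:260,270:345],load("scene9.npz")["image"][200:260,270:345]).mean())
P=cloud(d); print("bottle top/short pin:",P[262:300:6,405:412:3,2].round().tolist())
cv2.imwrite("pics/f.png",cv2.resize(d["image"][200:360,270:440],None,fx=3.5,fy=3.5))
```

```text
reference, pin in block: [117.4 117.4 117.7 117.8 117.8 117.9 117.9 118.2]
1.8240740740740742
bottle top/short pin: [[100.0, 133.0, 138.0], [102.0, 105.0, 125.0], [95.0, 97.0, 99.0], [87.0, 89.0, 88.0], [64.0, 66.0, 64.0], [32.0, 34.0, 33.0], [2.0, 2.0, 2.0]]
```

View pics/f.png

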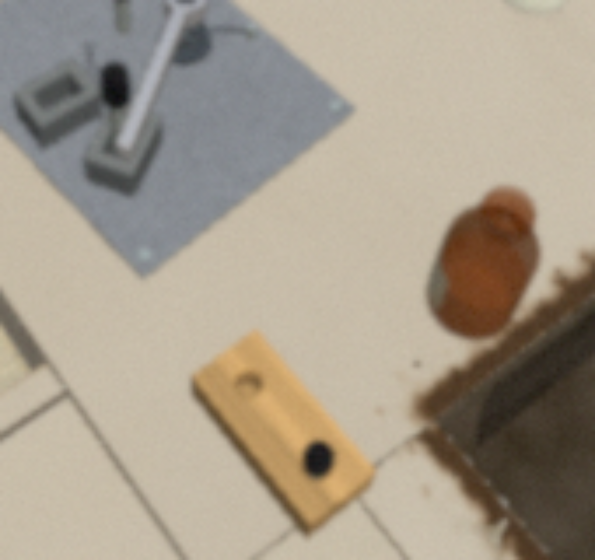

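The pin top's depth reading matches the one taken in the block, where the foot is at the same 6 mm height, so the pin is fully seated. The short pin at (318,458) and the bottle at (485,262) have not moved.

```bash
python3 -c "
from station import bot
print(bot.hand_in())"
```

```text
the job is handed in; nothing more can be done
None
```

I handed the job in after about 12 s: the long pin stands fully down in the far slot, and the wound arm rests against it. I lifted the pin out of the block, pushed the arm round with its shank until it was past the far slot, lowered the pin to the slot floor, let go and backed clear.

My last checks:
- **Arm angle:** it reads about 1.23 rad in the top image, inside the expected 1.17 to 1.26.
- **Pin depth:** the highest depth readings on the pin top are about 118.5 mm, against 118 mm when it stood in the block with its foot at the same height. One pixel read 120 mm. The floor contact force was 11 N.
- **Lean:** the pin leans back roughly 7 mm at the top, as the task said to expect.
- **Bystanders:** the short pin, the bottle and the stopwatch look unmoved in the pictures.
- **Clear of the work:** the gripper touches nothing, and the pictures of the stand after backing off matched.

No check failed or disagreed.

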